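Find the under-cured rubber pad with the pin tester

TASK

One of the three rubber pads has not cured: it is still soft and keeps a dent, though they all look alike. Press the pin tester squarely onto the round spot of the pads, with its foot flat on the pad, until the dial has shown you the soft one (needle stays in the red); then stand the tester back upright on its rest and put the soft pad flat in the yellow tray. Leave the firm pads where they are.

Things in the scene. Friction and masses are not known exactly. Their poses are not given: they have to be found in the camera images.
- pad_a: one of three rubber pads that look alike: dusky pink block 48 x 60 x 30 mm (x, y, z), 0.1 kg, origin at the centre of its underside. The darker round spot (23 mm) in its top is flush at first and yields under the pin; the rubber round it does not. Take it from above across its 48 mm (x). Its letter and place do not tell whether it is soft
- pad_b: another of the three pads, same size, frame and looks as pad_a
- pad_c: another of the three pads, same size, frame and looks as pad_a
- pad_a_spot (a point): centre of the spot on pad_a, on its top face, 30 mm above its underside
- pad_b_spot (a point): centre of the spot on pad_b, likewise
- pad_c_spot (a point): centre of the spot on pad_c, likewise
- tester: pin tester, 104 mm tall, 0.18 kg, upright on its rest: steel column on a flat round foot 38 mm across, black grip on top, white dial 50 mm across on its -x side, 23 to 70 mm above the foot, reaching 50 mm out from the axis. Origin: centre of the foot's underside, z up. A sprung pin 5 mm thick sticks 6 mm out below the foot; 3.5 N pushes it fully in
- tester_foot (a point): centre of the flat underside of the tester's foot (same point as the tester's origin)
- tester_grip (a point): centre of the tester's black grip, 87 mm above the foot's underside; grip 26 x 28 x 34 mm (x, y, z), to be taken from above across its 28 mm (y), beside the dial
- needle (a joint): angle of the dial's needle, rad: 0 with the pin out, +0.75 clockwise for each mm the pin is pushed in, 4.5 fully in; falls back on lifting. Arc red up to 2.9, green beyond. With the foot pressed flat (5 to 15 N in all) a firm pad drives it to about 3.5; on the soft pad the pin sinks in and it stops near 1, in the red. Half-pressed readings mean nothing
- rest: fixed rest for the tester: black block 82 x 82 x 20 mm with a grey raised ring, 53 mm inner diameter and 5 mm high, on its top and a pin well 24 mm wide and 15 mm deep in its centre. Origin at the centre of its underside, z up
- rest_seat (a point): centre of the rest's top face inside the ring, 20 mm above the table: the tester's foot stands here, its pin hanging in the well
- tray: fixed yellow open tray, 130 x 150 x 22 mm outside (x, y, z), walls and floor 4 mm. Origin at the centre of its underside
- tray_in (a point): centre of the tray's inner floor
- pad_a_core (a joint): how far the spot of pad_a is sunk below the pad's top, m: 0 flush. A firm pad gives less than 1.5 mm under the tester and springs back; the soft one lets the pin sink over 4 mm and keeps the dent
- pad_b_core (a joint): the same for pad_b
- pad_c_core (a joint): the same for pad_c
Not all that is in view belongs to the job. What is shaped like the pad_b but green or turquoise is not meant.

How it is judged (in metres and radians):
On the way, in this order (a step that is already met when the one before it is completed fails the run):
1. the tester's foot is pressed flat on the soft pad: its spot sinks under the pin, the needle is up but in the red (((horizontal distance between tester_foot and pad_a_spot below 0.009 m and z of tester_foot in the frame of pad_a_spot below 0.002 m and angle between tester's own z axis and vertical below 0.08 rad and value of joint needle between 0.5 and 2.9 rad and value of joint pad_a_core above 0.003 m) or (horizontal distance between tester_foot and pad_b_spot below 0.009 m and z of tester_foot in the frame of pad_b_spot below 0.002 m and angle between tester's own z axis and vertical below 0.08 rad and value of joint needle between 0.5 and 2.9 rad and value of joint pad_b_core above 0.003 m) or (horizontal distance between tester_foot and pad_c_spot below 0.009 m and z of tester_foot in the frame of pad_c_spot below 0.002 m and angle between tester's own z axis and vertical below 0.08 rad and value of joint needle between 0.5 and 2.9 rad and value of joint pad_c_core above 0.003 m))), for 0.2 s.
2. the tester stands on its rest again (horizontal distance between tester_foot and rest_seat below 0.012 m and z of tester_foot in the frame of rest_seat below 0.003 m and angle between tester's own z axis and vertical below 0.06 rad and contact force between the fingers and tester below 0.05 N), for 0.2 s.
At the end, for the whole second after the job is handed in: The soft pad, dented over 3 mm, lies flat, spot up (5 degrees), at rest on the tray's floor (3 mm); the tester stands upright (3.5 degrees) on its rest, within 12 mm of the seat's centre and 3 mm of its height; the firm pads are within 30 mm of where they started (horizontal distance between tester_foot and rest_seat below 0.012 m and z of tester_foot in the frame of rest_seat below 0.003 m and angle between tester's own z axis and vertical below 0.06 rad and ((value of joint pad_a_core above 0.003 m and x of pad_a in the frame of tray_in between -0.048 and 0.048 m and y of pad_a in the frame of tray_in between -0.058 and 0.058 m and z of pad_a in the frame of tray_in below 0.003 m and angle between pad_a's own z axis and vertical below 0.08 rad and linear speed of pad_a below 0.01 m/s and distance of each of pad_b, pad_c from where it was at the start of the episode below 0.03 m) or (value of joint pad_b_core above 0.003 m and x of pad_b in the frame of tray_in between -0.048 and 0.048 m and y of pad_b in the frame of tray_in between -0.058 and 0.058 m and z of pad_b in the frame of tray_in below 0.003 m and angle between pad_b's own z axis and vertical below 0.08 rad and linear speed of pad_b below 0.01 m/s and distance of each of pad_a, pad_c from where it was at the start of the episode below 0.03 m) or (value of joint pad_c_core above 0.003 m and x of pad_c in the frame of tray_in between -0.048 and 0.048 m and y of pad_c in the frame of tray_in between -0.058 and 0.058 m and z of pad_c in the frame of tray_in below 0.003 m and angle between pad_c's own z axis and vertical below 0.08 rad and linear speed of pad_c below 0.01 m/s and distance of each of pad_a, pad_b from where it was at the start of the episode below 0.03 m))); the robot touches nothing.
It fails at once if a pad without a dent is lifted ((height (world z) of pad_a above 0.02 m and value of joint pad_a_core below 0.002 m) or (height (world z) of pad_b above 0.02 m and value of joint pad_b_core below 0.002 m) or (height (world z) of pad_c above 0.02 m and value of joint pad_c_core below 0.002 m)).
It also fails if it takes over 72 s, if anything falls off the work surface, if the arm or the gripper's body presses on something with over 40 N, if the wrist force passes 120 N, or if a joint passes its speed limit or range.

ROBOT

A 6-joint arm with a two-finger parallel gripper is mounted at the origin on a cart in front of the work surface, level with it; the furniture and walls round the work are solid. World frame = base frame: x ahead of the robot, y to its left, z up, the work surface at z = 0. Lengths are in mm, angles in rad, forces in N, time in s.
With the tool pointing down it reaches from about 350 to 875 mm from the base axis. Payload 4.2 kg.
Tool frame: the origin (TCP) lies at the very end of the fingers, on their centre line; the grasp point (between the pads) lies 19 mm behind it; z points along the fingers, y is the direction in which the jaws open and shut (so a half turn about z gives the same grasp; the last joint's range is limited). The gripper opens to 85 mm and grips with 20 to 120 N. Pads are 22 mm wide; open, the fingers measure 114 mm over their backs; the gripper's body (76 mm by 85 mm) begins 54 mm behind the grasp point. The pads swing forward as they close: fully open they stand 13 mm farther back than shut.
Start: joints at [-0.848, 0.385, 0.008, 0, -1.194, -0.259], TCP at [279.605, -558.946, 231.312] pointing down, gripper open.
Joint ranges: [-3.14, 3.14], [-1.21, 2.06], [-1.07, 1.41], [-3.16, 2.05], [-2.99, -0.16], [-3.1, 3.1]. Speed limits (rad/s): [2.79, 2.79, 3.14, 3.14, 3.14, 3.14].

INTERFACE

Orientations are given as a unit quaternion [x, y, z, w].
In Python, from bench import arm, optics, job gives the robot as it stands.
- The arm moves only by the tool send_rows, never from a script. Its argument "steps" is a list that holds one entry, the list of rows, each a list of 5 numbers: the shift along the tool's x, y, z in cm, then the turn about the tool's z in rad, then the opening, from 0 (shut) to 1 (fully open). A call has 1 to 10 rows; each row shifts and turns the pose as measured when the row begins, along the tool's axes as they then stand; what a row does not reach is not made up. A row lasts 1/12 s, in which the tool goes at most 41.7 mm and 7.16 degrees, less where a joint would pass 70% of its speed; a pose out of reach is approached as far as the arm can. A call with a gripper value outside its range is refused whole. The fingers move at their own pace and stop on an object; the grip force is fixed at half the most. Time passes only in rows, so rows that do not move let the fingers close. It gives the time, the measured TCP pose, the force and the opening at its end, in the units of the state.
- arm.read_state(): the state, without advancing time (a new reading comes with each control period).
- optics.get_image(name): name is "side" or "top" or "wrist"; returns (picture, depth): 420x560x3 uint8, blue, green, red; 420x560 float32, mm along the optical axis (not along the pixel's ray), 0 where there is no reading.
- optics.get_calibration(name): a dict with "K" (3x3 intrinsics, pixels), "rvec" (rotation vector, rad) and "tvec" (3), from world to camera coordinates, as OpenCV has them; the wrist camera has in their place "hand_eye" (4x4, takes a point from camera to tool coordinates, whose origin is the TCP and whose axes are the flange's). Camera axes: x right, y down, z forward; pixel columns grow to the right and rows downward; lengths in mm; the calibration is good to about 2 mm. A picture is of the moment at which its call begins: read the wrist's pose just before it. get_calibration takes no time and is no camera call.
- job.job_done(): hands the job in, once; it reports no verdict.
The state is a dict: "clock": time; "joints": joint angles; "joint_vel": joint speeds; "joint_efforts": joint torques, N m; "position": TCP position; "ee_rot": TCP orientation; "contact_force": force on the tool from outside, world axes, zero at the start; "wrist_torque": the same for the moment, N m; "gripper_width": finger opening in mm.
Only numpy, scipy, OpenCV 4.12 (cv2) and the standard library are available. Lean on these libraries where they do the work, as an engineer would, in place of code of your own. Each camera call takes 0.05 s, during which the arm holds its last target. There are 200 camera calls.

## Working session

There is one attempt and no reset: what is moved stays moved. The work goes in short steps, Python scripts to look and compute and a tool call to move; the robot and the scene stay as the last step left them, time stands still between calls to the robot, and variables do not carry over. Pictures are saved under pics/ and viewed, about 8 in all and at most 12, crops included, and the job is handed in when it is done.

Besides the shell and the picture viewer there is one more tool, called after "Call:" as name(argument=value, ...), one argument or row to a line, values as JSON. send_rows: Moves the arm, as the interface text tells. Its arguments: {"type":"object","properties":{"steps":{"type":"array","items":{"type":"array","items":{"type":"array","items":{"type":"number"}}}}},"required":["steps"]}

```bash
mkdir -p pics
cat > h.py <<'E'
import numpy as np,cv2
from scipy.spatial.transform import Rotation as R
from bench import arm,optics,job
def grab(n):
    s=arm.read_state(); im,d=optics.get_image(n); c=optics.get_calibration(n)
    K=np.array(c['K'],float)
    if 'hand_eye' in c:
        T=np.eye(4);T[:3,:3]=R.from_quat(s['ee_rot']).as_matrix();T[:3,3]=s['position']
        T=T@np.array(c['hand_eye'])
    else:
        M=np.eye(4);M[:3,:3]=cv2.Rodrigues(np.array(c['rvec'],float))[0];M[:3,3]=np.ravel(c['tvec']);T=np.linalg.inv(M)
    return im,d,K,T
def cast(u,v,K,T,z):
    r=T[:3,:3]@np.linalg.inv(K)@[u,v,1.]; o=T[:3,3]
    return o+r*(z-o[2])/r[2]
def cloud(d,K,T):
    h,w=d.shape;u,v=np.meshgrid(np.arange(w),np.arange(h))
    P=(np.linalg.inv(K)@np.stack([u.ravel(),v.ravel(),np.ones(h*w)]))*d.ravel()
    return (T[:3,:3]@P+T[:3,3:]).T.reshape(h,w,3)
E
python3 - <<'E'
from h import *
a=grab('top');b=grab('side')
cv2.imwrite('pics/t.png',a[0]);cv2.imwrite('pics/s.png',b[0])
np.savez('t.npz',*a);np.savez('s.npz',*b)
s=arm.read_state();print(s)
print(a[3].round(2),b[3].round(2),a[2])
print(R.from_quat(s['ee_rot']).as_matrix().round(3))
E
```

```text
{'clock': 0.1, 'joints': array([-8.48409157e-01,  3.85489570e-01,  6.75403846e-03, -4.21619514e-04,
       -1.19400642e+00, -2.58593826e-01]), 'joint_vel': array([-0.00098617, -0.00081597,  0.00239626,  0.0007443 , -0.00093165,
       -0.00220343]), 'joint_efforts': array([-4.38848647e-04, -3.93320417e+01,  1.88930404e+01,  4.19798568e+00,
       -2.62975249e-03,  6.05823061e-06]), 'position': array([ 279.36285586, -558.50289603,  230.32367127]), 'ee_rot': array([-2.29748050e-01,  9.73249633e-01,  9.50421427e-04, -2.85407141e-04]), 'contact_force': array([-0.3962538 , -0.63887385, -0.19822975]), 'wrist_torque': array([-0.00414941, -0.03628037,  0.03642725]), 'gripper_width': 85.24598850519936}
[[-1.0000e-02 -9.9000e-01  1.3000e-01  3.5637e+02]
 [-1.0000e+00  1.0000e-02  1.0000e-02  2.2770e+01]
 [-1.0000e-02 -1.3000e-01 -9.9000e-01  1.2971e+03]
 [ 0.0000e+00  0.0000e+00  0.0000e+00  1.0000e+00]] [[-9.0000e-01 -2.3000e-01  3.8000e-01  1.6864e+02]
 [-4.4000e-01  4.5000e-01 -7.8000e-01  7.9398e+02]
 [ 1.0000e-02 -8.6000e-01 -5.0000e-01  6.0352e+02]
 [ 0.0000e+00  0.0000e+00  0.0000e+00  1.0000e+00]] [[497.05087233   0.         279.77399383]
 [  0.         497.05087233 222.56987668]
 [  0.           0.           1.        ]]
[[-0.894 -0.447 -0.001]
 [-0.447  0.894  0.002]
 [ 0.     0.002 -1.   ]]
```

View pics/t.png

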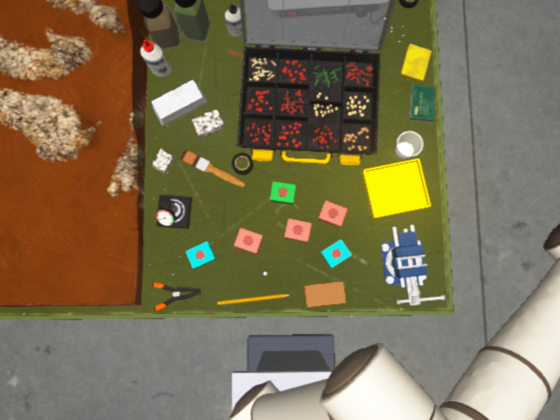

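View pics/s.png

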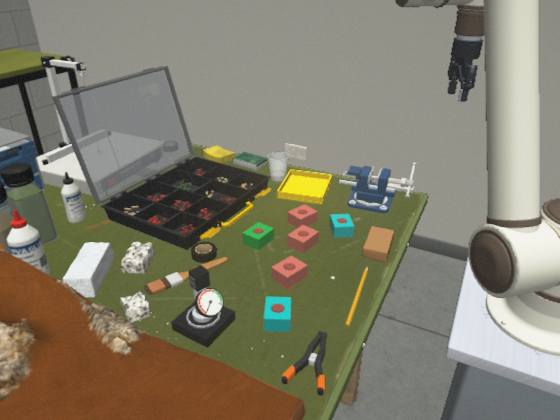

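Top view: the pink pads are at (248,240), (297,230) and (333,213). Lookalikes are turquoise (200,255) and (336,253), green (283,192) and a brown block (325,294); none of these are wanted. The tester on its rest is at (174,211), with the dial facing the robot and down-left, and the yellow tray is at (397,188); the yellow sponge at (416,62) isn't it. Next I measure.

Run:
```python
from h import *
for f in ('t','s'):
    im,d,K,T=np.load(f+'.npz').values()
    hsv=cv2.cvtColor(im,cv2.COLOR_BGR2HSV)
    C=cloud(d,K,T)
    H,S,V=cv2.split(hsv)
    print(f,'pink hsv',hsv[240,240] if f=='t' else hsv[270,280])
    pink=(((H<8)|(H>172))&(S>70)&(S<190)&(V>120)).astype(np.uint8)
    yel=((H>24)&(H<34)&(S>180)&(V>150)).astype(np.uint8)
    for nm,m in(('pink',pink),('yel',yel)):
        m=cv2.morphologyEx(m,cv2.MORPH_CLOSE,np.ones((3,3)))
        m=cv2.morphologyEx(m,cv2.MORPH_OPEN,np.ones((3,3)))
        for c in cv2.findContours(m,0,2)[0]:
            if cv2.contourArea(c)<150: continue
            z=30 if nm=='pink' else 22
            (u,v),_,_=cv2.minAreaRect(c)
            if f=='t':
                p=np.array([cast(x,y,K,T,z)[:2] for x,y in c[:,0]],np.float32)
                r=cv2.minAreaRect(p)
                print(nm,(int(u),int(v)),np.round(r[0],1),np.round(r[1],1),round(r[2],1),'z',np.nanmedian(C[int(v)-3:int(v)+4,int(u)-3:int(u)+4,2]).round(1))
            else:
                print(nm,(int(u),int(v)),C[int(v),int(u)].round(1))
    # tester/rest region: points above
    if f=='t':
        reg=C[190:235,150:200].reshape(-1,3)
        for lo,hi in((15,30),(90,120)):
            q=reg[(reg[:,2]>lo)&(reg[:,2]<hi)]
            if len(q): 
                r=cv2.minAreaRect(q[:,:2].astype(np.float32));print(lo,len(q),r,q[:,2].mean())
    else:
        reg=C[255:345,165:240].reshape(-1,3)
        for lo,hi in((15,30),(99,112)):
            q=reg[(reg[:,2]>lo)&(reg[:,2]<hi)]
            if len(q): print(lo,len(q),np.round([q.min(0),q.max(0)],1))
im=cv2.imread('pics/t.png')[185:265,145:225];im2=cv2.imread('pics/s.png')[255:350,165:245]
cv2.imwrite('pics/crop1.png',np.hstack([cv2.resize(im,(400,400),interpolation=2),cv2.resize(im2,(337,400),interpolation=2)]))
```

```text
t pink hsv [  5 113 249]
pink (248, 240) [483.4 115.5] [60.9 48.7] 70.9 z 27.9
pink (297, 230) [508.4 -11. ] [59.1 49.6] 76.9 z 28.3
pink (332, 213) [ 550.6 -102. ] [59. 50.] 69.0 z 27.9
yel (396, 187) [ 617.5 -270.4] [134.5 156.9] 10.9 z 2.7
yel (415, 61) [ 962.8 -338.9] [64.7 92.8] 73.4 z 23.8
15 493 ((565.0441284179688, 312.6737365722656), (83.71202087402344, 82.61390686035156), 85.74922180175781) 20.11729387301497
90 54 ((565.4669189453125, 310.5155944824219), (28.413896560668945, 28.423234939575195), 68.19302368164062) 108.90530009257957
s pink hsv [  4 123 216]
pink (288, 270) [479.8 129.3  29.1]
pink (302, 227) [521.3 -33.5  30. ]
yel (303, 186) [ 626.6 -276.6    3.7]
15 1105 [[520.5 148.3  15.1]
 [692.3 356.   29.9]]
99 125 [[550.4 300.9  99.5]
 [585.1 326.4 112. ]]
```

View pics/crop1.png

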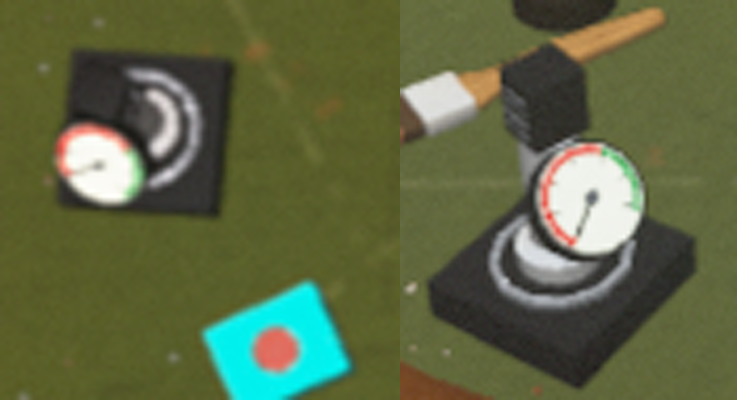

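The crop shows the upright tester: grip top at about (100,85), dial at (100,165) facing roughly -x, needle at zero. Next I get the tester's axis and yaw from the depth.

Run:
```python
from h import *
P=[]
for f,b in(('t',(185,240,150,200)),('s',(255,345,165,245))):
    im,d,K,T=np.load(f+'.npz').values(); C=cloud(d,K,T)[b[0]:b[1],b[2]:b[3]]; I=cv2.cvtColor(im,cv2.COLOR_BGR2HSV)[b[0]:b[1],b[2]:b[3]]
    m=(C[...,2]>117)&(abs(C[...,0]-565)<45)&(abs(C[...,1]-312)<45)&(C[...,2]<135)
    q=C[m]; r=cv2.minAreaRect(q[:,:2].astype(np.float32)); print(f,'grip',len(q),r,np.median(q[:,2]))
    w=(I[...,1]<50)&(I[...,2]>190)&(C[...,2]>40)
    n,l,st,ce=cv2.connectedComponentsWithStats(w.astype(np.uint8)); k=1+st[1:,4].argmax()
    print('dial',st[k],ce[k]+[b[2],b[0]],np.median(C[l==k],0).round(1))
    P.append((K@np.linalg.inv(T)[:3],ce[k]+[b[2],b[0]]))
X=cv2.triangulatePoints(P[0][0],P[1][0],P[0][1],P[1][1]);print((X[:3]/X[3]).ravel())
```

```text
t grip 125 ((566.6187744140625, 310.0272216796875), (28.39922332763672, 25.573909759521484), 67.17916870117188) 122.67206085804901
dial [  8  27  14  13 140] [164.60714286 218.18571429] [537.6 320.8  71.2]
s grip 191 ((565.786376953125, 309.08563232421875), (28.415517807006836, 27.743152618408203), 69.54251861572266) 122.65365200328017
dial [ 36  37  21  23 347] [210.57060519 302.67146974] [537.3 320.5  70.6]
[537.54921961 321.04921035  70.89712738]
```

Call:
send_rows(
  steps=[
    [[-2.8,2.8,0,0,1],[-2.8,2.8,0,0,1],[-2.8,2.8,0,0,1],[-2.8,2.8,0,0,1],[-2.8,2.8,0,0,1],[-2.8,2.8,0,0,1],[-2.8,2.8,0,0,1],[-2.8,2.8,0,0,1],[-2.8,2.8,0,0,1],[-2.8,2.8,0,0,1]],
  ],
)

```text
clock: 0.93
position: [405.4, -173.2, 224.1]
ee_rot: [-0.222, 0.975, 0.005, -0.004]
contact_force: [1.0, -0.1, 0.4]
gripper_width: 85.7
```

```bash
cat >> h.py <<'E'
def go(x,y,z,yaw=None):
    """delta to world target in tool cm; yaw = wanted world angle of tool y, deg"""
    s=arm.read_state();M=R.from_quat(s['ee_rot']).as_matrix()
    d=M.T@(np.array([x,y,z])-s['position'])/10
    a=np.degrees(np.arctan2(M[1,1],M[0,1]))
    t=None if yaw is None else -np.radians((yaw-a+180)%360-180)
    print('tool cm',d.round(2),'yaw',round(a,1),'turn',t,'pos',s['position'].round(1),'tilt',np.degrees(np.arccos(-M[2,2])).round(2),'F',s['contact_force'].round(1),'w',round(s['gripper_width'],1),'t',round(s['clock'],2),'j',np.round(s['joints'],2))
E
python3 -c "
from h import *
go(566,310,230,68.5)"
```

```text
tool cm [-35.39  36.61  -0.38] yaw 115.6 turn 0.8228864529628805 pos [ 405.4 -173.2  224.1] tilt 0.7 F [ 1.  -0.1  0.4] w 85.7 t 0.93 j [-0.04  0.08 -0.42 -0.01 -1.08 -1.08]
```

Call:
send_rows(
  steps=[
    [[-2.8,2.9,0,0,1],[-2.8,2.9,0,0,1],[-2.8,2.9,0,0,1],[-2.8,2.9,0,0,1],[-2.8,2.9,0,0,1],[-2.8,2.9,0,0,1],[-2.8,2.9,0,0,1],[-2.8,2.9,0,0,1],[-2.8,2.9,0,0,1],[-2.8,2.9,0,0,1]],
  ],
)

```text
clock: 1.77
position: [528.4, 225.0, 224.7]
ee_rot: [-0.224, 0.975, 0.005, -0.005]
contact_force: [1.4, 0.2, 0.2]
gripper_width: 84.9
```

Call:
send_rows(
  steps=[
    [[-2,2,0,0,1],[0,0,0,0.11,1],[0,0,0,0.12,1],[0,0,0,0.12,1],[0,0,0,0.12,1],[0,0,0,0.12,1],[0,0,0,0.12,1],[0,0,0,0.12,1],[0,0,0,0,1],[0,0,0,0,1]],
  ],
)

```text
clock: 2.6
position: [536.7, 262.9, 215.6]
ee_rot: [0.2, 0.98, -0.002, -0.012]
contact_force: [-0.1, 0.2, 1.3]
gripper_width: 85.4
```

```bash
python3 -c "
from h import *
go(566,310,230,68.5)"
```

```text
tool cm [-0.81  5.47 -1.51] yaw 66.9 turn -0.0283826197767343 pos [536.7 262.9 215.6] tilt 1.35 F [-0.1  0.2  1.3] w 85.4 t 2.6 j [ 0.72  0.36 -0.06 -0.02 -1.16 -2.69]
```

Call:
send_rows(
  steps=[
    [[-0.3,1.5,0,0,1],[-0.2,1.5,0,0,1],[-0.2,1.5,0,-0.03,1],[-0.1,1,0,0,1],[0,0,1,0,1],[0,0,1.5,0,1],[0,0,1,0,1],[0,0,0.5,0,1]],
  ],
)

```text
clock: 3.27
position: [564.0, 311.0, 171.7]
ee_rot: [0.178, 0.984, -0.002, -0.013]
contact_force: [-0.7, 0.2, 0.3]
gripper_width: 85.2
```

```bash
python3 -c "
from h import *
go(566,310,88,68.5)
im=grab('wrist')[0]
cv2.imwrite('pics/w1.png',im)"
```

```text
tool cm [-0.42  0.05  8.36] yaw 69.5 turn 0.016679608362734417 pos [564.  311.  171.7] tilt 1.45 F [-0.7  0.2  0.3] w 85.2 t 3.27 j [ 0.75  0.47 -0.   -0.02 -1.12 -2.67]
```

View pics/w1.png

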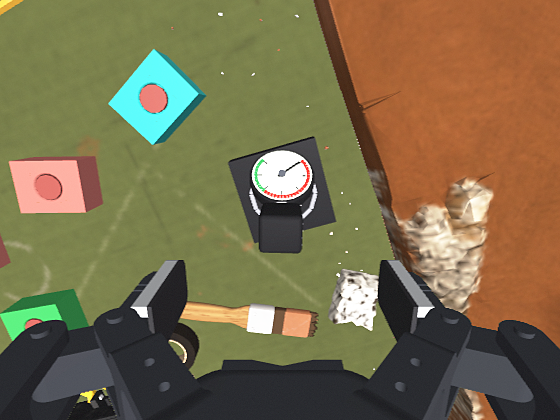

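The wrist view shows the grip at (281,230), centred between the fingers, with the dial above it at (282,173). The alignment is good, so I descend.

Call:
send_rows(
  steps=[
    [[-0.2,0,1.2,0,1],[-0.1,0,1.5,0,1],[-0.1,0,1.5,0,1],[0,0,1.5,0,1],[0,0,1,0,1],[0,0,0.8,0,1],[0,0,0.5,0,1],[0,0,0,0,1]],
  ],
)

```text
clock: 3.98
position: [565.2, 306.9, 89.0]
ee_rot: [0.178, 0.984, -0.002, -0.012]
contact_force: [-0.2, 0.5, 0.4]
gripper_width: 85.6
```

```bash
python3 -c "
from h import *
go(566,310,88,68.5)"
```

```text
tool cm [0.03 0.32 0.1 ] yaw 69.5 turn 0.017219382486057245 pos [565.2 306.9  89. ] tilt 1.41 F [-0.2  0.5  0.4] w 85.6 t 3.98 j [ 0.74  0.55 -0.1  -0.02 -0.94 -2.66]
```

Call:
send_rows(
  steps=[
    [[0,0.3,0,0,1],[0,0,0,0,0.6],[0,0,0,0,0.4],[0,0,0,0,0],[0,0,0,0,0],[0,0,0,0,0],[0,0,0,0,0],[0,0,0,0,0],[0,0,0,0,0]],
  ],
)

```text
clock: 4.73
position: [567.9, 311.3, 92.4]
ee_rot: [0.178, 0.984, 0.0, -0.01]
contact_force: [0.4, -0.7, 0.3]
gripper_width: 27.5
```

```bash
python3 -c "
from h import *
go(566,310,88,68.5)"
```

```text
tool cm [ 0.12 -0.19  0.45] yaw 69.5 turn 0.018015149318666147 pos [567.9 311.3  92.4] tilt 1.14 F [ 0.4 -0.7  0.3] w 27.5 t 4.73 j [ 0.74  0.55 -0.09 -0.02 -0.95 -2.66]
```

Call:
send_rows(
  steps=[
    [[0,0,-0.8,0,0],[0,0,-1,0,0],[0,0,-1.5,0,0],[0,0,-1.5,0,0],[0,0,-1.5,0,0],[0,-0.5,-0.7,0,0],[0,-1.5,-0.2,0,0],[0,-2,-0.1,0,0],[0.1,-2,-0.1,0,0],[0.1,-2,-0.1,0,0]],
  ],
)

```text
clock: 5.57
position: [536.5, 233.4, 171.8]
ee_rot: [0.177, 0.984, -0.001, -0.012]
contact_force: [-0.7, -1.2, -2.1]
gripper_width: 27.2
```

Call:
send_rows(
  steps=[
    [[0.1,-2,-0.1,0,0],[0.1,-2,-0.1,0,0],[0.1,-2,-0.1,0,0],[0.1,-2,-0.1,0,0],[0.1,-1.5,-0.1,0,0],[0.1,-1.5,-0.1,0,0],[0,0,0,0,0],[0,0,0,0,0]],
  ],
)

```text
clock: 6.23
position: [477.9, 113.8, 177.0]
ee_rot: [0.181, 0.983, -0.004, -0.017]
contact_force: [0.6, 0.3, -1.8]
gripper_width: 27.1
```

```bash
python3 -c "
from h import *
go(485.5,116.5,112,69.5)"
```

```text
tool cm [-0.82  0.62  6.47] yaw 69.2 turn -0.005455844910144318 pos [477.9 113.8 177. ] tilt 2.04 F [ 0.6  0.3 -1.8] w 27.1 t 6.23 j [ 0.55  0.23 -0.36 -0.02 -1.01 -2.48]
```

```bash
cat >> h.py <<'E'
def foot(x,y,z):
    """delta in tool cm taking the tester's foot to x,y,z"""
    s=arm.read_state();M=R.from_quat(s['ee_rot']).as_matrix();M0=R.from_quat([.178,.984,0,-.010]).as_matrix()
    f=s['position']+M@M0.T@(np.array([566,310.5,20])-[567.9,311.3,92.4]); ax=M@M0.T@[0,0,1]
    print('foot',f.round(1),'tool cm',(M.T@(np.array([x,y,z])-f)/10).round(2),'tilt',np.degrees(np.arccos(ax[2])).round(2),ax.round(3),'F',s['contact_force'].round(1),'t',round(s['clock'],2))
E
python3 -c "
from h import *
foot(483.4,115.5,40)
a=grab('side');cv2.imwrite('pics/s2.png',a[0][150:350,180:400].repeat(3,0).repeat(3,1))
foot(483.4,115.5,40)"
```

```text
foot [474.9 112.6 104.6] tool cm [-0.9   0.67  6.43] tilt 0.97 [0.016 0.006 1.   ] F [ 0.6  0.3 -1.8] t 6.23
foot [474.6 112.6 104.5] tool cm [-0.93  0.68  6.42] tilt 1.01 [0.017 0.006 1.   ] F [ 0.1  0.6 -2.5] t 6.28
```

View pics/s2.png

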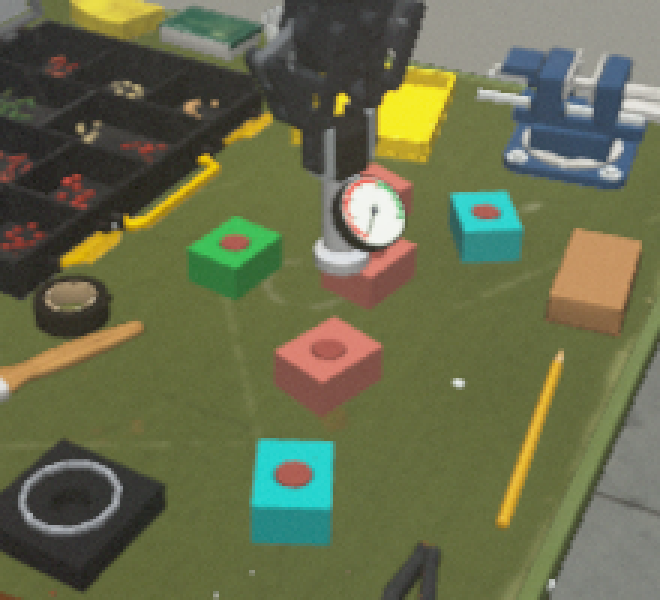

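The tester is held upright above the first pad (spot at (328,350) in the crop), with the dial visible and the needle at zero. Lowering now.

Call:
send_rows(
  steps=[
    [[-0.3,0.3,0.8,0,0],[-0.3,0.2,1.3,0,0],[-0.3,0.2,1.3,0,0],[0,0,1.2,0,0],[0,0,0.8,0,0],[0,0,0.3,0,0],[0,0,0,0,0],[0,0,0,0,0]],
  ],
)

```text
clock: 6.95
position: [489.6, 120.9, 113.7]
ee_rot: [0.179, 0.984, -0.004, -0.017]
contact_force: [-0.6, -0.1, -2.3]
gripper_width: 26.7
```

```bash
python3 -c "
from h import *
foot(483.4,115.5,30)"
```

```text
foot [486.6 119.7  41.4] tool cm [ 0.12 -0.49  1.15] tilt 0.93 [0.015 0.006 1.   ] F [-0.6 -0.1 -2.3] t 6.95
```

Call:
send_rows(
  steps=[
    [[0.1,-0.3,0.3,0,0],[0,-0.2,0.3,0,0],[0,0,0.2,0,0],[0,0,0.2,0,0],[0,0,0.1,0,0]],
  ],
)

```text
clock: 7.37
position: [487.8, 116.9, 104.4]
ee_rot: [0.178, 0.984, -0.003, -0.015]
contact_force: [0.1, 0.1, 1.1]
gripper_width: 26.9
```

```bash
python3 -c "
from h import *
foot(483.4,115.5,30)"
```

```text
foot [485.1 115.9  32. ] tool cm [ 0.14 -0.09  0.2 ] tilt 0.65 [0.011 0.004 1.   ] F [0.1 0.1 1.1] t 7.37
```

Call:
send_rows(
  steps=[
    [[0.1,0,0.15,0,0],[0,0,0.15,0,0],[0,0,0.15,0,0]],
  ],
)

```text
clock: 7.62
position: [487.8, 117.0, 102.3]
ee_rot: [0.177, 0.984, -0.003, -0.013]
contact_force: [-5.2, -1.4, 15.4]
gripper_width: 27.3
```

```bash
python3 -c "
from h import *
foot(483.4,115.5,30)"
```

```text
foot [485.3 115.9  29.9] tool cm [ 0.17 -0.1  -0.  ] tilt 0.51 [0.008 0.004 1.   ] F [-5.2 -1.4 15.4] t 7.62
```

Call:
send_rows(
  steps=[
    [[0,0,0,0,0],[0,0,0.02,0,0]],
  ],
)

```text
clock: 7.78
position: [487.5, 117.1, 103.0]
ee_rot: [0.177, 0.984, -0.003, -0.014]
contact_force: [-0.1, 0.1, -0.3]
gripper_width: 27.2
```

```bash
cat >> h.py <<'E'
def dial(fn):
    im=grab('side')[0]; foot(0,0,0)
    h=cv2.cvtColor(im,cv2.COLOR_BGR2HSV)
    w=((h[...,1]<50)&(h[...,2]>190)).astype(np.uint8); w[:150]=0;w[:,:160]=0;w[:,360:]=0
    n,l,st,ce=cv2.connectedComponentsWithStats(w); k=1+st[1:,4].argmax(); u,v=ce[k].astype(int); print(u,v,st[k])
    cv2.imwrite(fn,cv2.resize(im[v-20:v+20,u-20:u+20],(400,400),interpolation=2))
E
python3 -c "
from h import *
dial('pics/d1.png')"
```

```text
foot [485.  116.   30.5] tool cm [ 41.31 -27.77   4.39] tilt 0.5 [0.008 0.004 1.   ] F [-0.4 -0.1  0.1] t 7.83
298 252 [290 243  18  19 236]
```

View pics/d1.png

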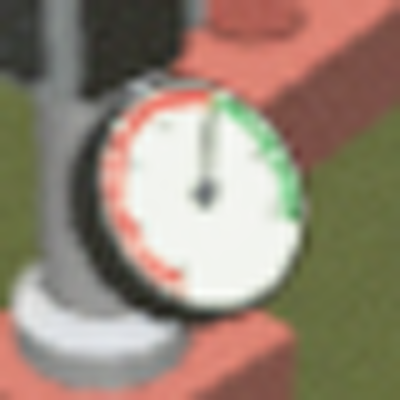

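The needle is at about 2.8 with the foot barely touching (F≈2 N). It had gone further at 17 N, and a soft pad would read near 1, so pad 1 is almost certainly firm. Moving on to the middle pad.

Call:
send_rows(
  steps=[
    [[0,0,-0.8,0,0],[0,0,-1,0,0],[0,0,-0.8,0,0],[-0.5,-1,0,0,0],[-1.1,-2,0,0,0],[-1.1,-2,0,0,0],[-1.1,-2,0,0,0],[-1.1,-2,0,0,0],[-0.6,-1,0,0,0],[0,0,0,0,0]],
  ],
)

```text
clock: 8.67
position: [506.9, -1.1, 132.6]
ee_rot: [0.176, 0.984, -0.001, -0.011]
contact_force: [0.0, -0.4, -0.8]
gripper_width: 27.1
```

```bash
python3 -c "
from h import *
foot(508.4,-11,38)"
```

```text
foot [504.8  -2.   60.2] tool cm [-0.69 -0.71  2.21] tilt 0.18 [0.003 0.001 1.   ] F [ 0.  -0.4 -0.8] t 8.67
```

Call:
send_rows(
  steps=[
    [[-0.4,-0.4,0.3,0,0],[-0.3,-0.3,0.6,0,0],[0,0,0.6,0,0],[0,0,0.4,0,0],[0,0,0.2,0,0],[0,0,0,0,0]],
  ],
)

```text
clock: 9.17
position: [510.3, -10.8, 108.9]
ee_rot: [0.176, 0.984, -0.001, -0.012]
contact_force: [-0.3, 0.3, -1.7]
gripper_width: 26.8
```

```bash
python3 -c "
from h import *
foot(508.4,-11,30)"
```

```text
foot [508.2 -11.6  36.5] tool cm [-0.02  0.07  0.65] tilt 0.22 [0.004 0.001 1.   ] F [-0.3  0.3 -1.7] t 9.17
```

Call:
send_rows(
  steps=[
    [[0,0,0.2,0,0],[0,0,0.15,0,0],[0,0,0.15,0,0],[0,0,0.15,0,0],[0,0,0.12,0,0],[0,0,0.12,0,0]],
  ],
)

```text
clock: 9.67
position: [510.8, -10.3, 102.3]
ee_rot: [0.174, 0.985, -0.002, -0.011]
contact_force: [-3.9, 0.2, 10.2]
gripper_width: 27.4
```

```bash
python3 -c "
from h import *
foot(508.4,-11,30)"
```

```text
foot [508.7 -11.3  29.9] tool cm [ 0.04  0.02 -0.01] tilt 0.26 [0.003 0.003 1.   ] F [-3.9  0.2 10.2] t 9.67
```

Call:
send_rows(
  steps=[
    [[0,0,0.1,0,0],[0,0,0.1,0,0],[0,0,0.1,0,0]],
  ],
)

```text
clock: 9.92
position: [510.7, -10.2, 102.4]
ee_rot: [0.173, 0.985, -0.002, -0.011]
contact_force: [-2.4, -0.4, 5.6]
gripper_width: 27.2
```

```bash
python3 -c "
from h import *
dial('pics/d2.png')"
```

```text
foot [508.6 -11.2  30. ] tool cm [ 48.13 -16.26   4.11] tilt 0.24 [0.002 0.004 1.   ] F [-2.6 -1.5  5.7] t 9.97
312 219 [306 212  15  17 181]
```

View pics/d2.png

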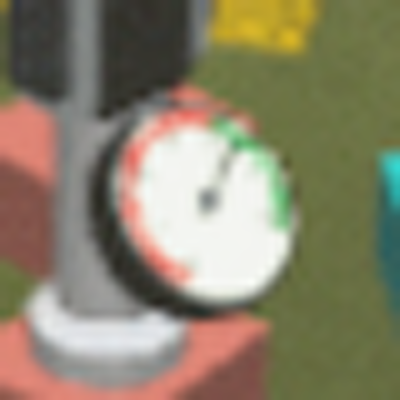

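At about 7 N the needle is in the green, so the middle pad is firm. Next is the third pad.

Call:
send_rows(
  steps=[
    [[0,0,-0.8,0,0],[0,0,-1,0,0],[0,0,-0.8,0,0],[-0.8,-0.8,0,0,0],[-1.5,-1.5,0,0,0],[-1.5,-1.5,0,0,0],[-1.5,-1.5,0,0,0],[-1.2,-1.2,0,0,0],[-0.5,-0.5,0,0,0],[0,0,0,0,0]],
  ],
)

```text
clock: 10.8
position: [557.7, -104.0, 132.6]
ee_rot: [0.172, 0.985, 0.0, -0.007]
contact_force: [-1.0, 0.2, -2.1]
gripper_width: 27.3
```

```bash
python3 -c "
from h import *
foot(550.6,-102,38)"
```

```text
foot [ 556.2 -104.8   60.2] tool cm [0.59 0.08 2.22] tilt 0.33 [-0.006  0.     1.   ] F [-1.   0.2 -2.1] t 10.8
```

Call:
send_rows(
  steps=[
    [[0.3,0.1,0.3,0,0],[0.2,0,0.6,0,0],[0,0,0.6,0,0],[0,0,0.4,0,0],[0,0,0.2,0,0],[0,0,0,0,0]],
  ],
)

```text
clock: 11.3
position: [550.1, -98.6, 108.7]
ee_rot: [0.171, 0.985, 0.001, -0.009]
contact_force: [0.4, 0.6, -1.7]
gripper_width: 27.1
```

```bash
python3 -c "
from h import *
foot(550.6,-102,30)"
```

```text
foot [548.4 -99.4  36.3] tool cm [-0.31 -0.17  0.62] tilt 0.16 [-0.003 -0.001  1.   ] F [ 0.4  0.6 -1.7] t 11.3
```

Call:
send_rows(
  steps=[
    [[-0.3,-0.2,-0.1,0,0],[0,0,0.2,0,0],[0,0,0.2,0,0],[0,0,0.15,0,0],[0,0,0.15,0,0],[0,0,0.15,0,0],[0,0,0.12,0,0]],
  ],
)

```text
clock: 11.88
position: [553.2, -101.2, 102.3]
ee_rot: [0.17, 0.985, 0.0, -0.008]
contact_force: [-3.1, 2.7, 8.7]
gripper_width: 27.0
```

```bash
python3 -c "
from h import *
foot(550.6,-102,30)"
```

```text
foot [ 551.6 -102.1   29.9] tool cm [ 0.1  -0.03 -0.01] tilt 0.24 [-0.004  0.     1.   ] F [-3.1  2.7  8.7] t 11.88
```

Call:
send_rows(
  steps=[
    [[0,0,0.12,0,0],[0,0,0.12,0,0],[0,0,0.12,0,0],[0,0,0.12,0,0],[0,0,0.12,0,0],[0,0,0.12,0,0]],
  ],
)

```text
clock: 12.38
position: [553.0, -101.1, 102.3]
ee_rot: [0.169, 0.986, -0.0, -0.007]
contact_force: [-2.4, 1.2, 5.1]
gripper_width: 27.2
```

```bash
python3 -c "
from h import *
dial('pics/d3.png')"
```

```text
foot [ 551.5 -102.    29.9] tool cm [55.35 -8.72  3.78] tilt 0.34 [-0.006  0.001  1.   ] F [-2.6  1.3  4.7] t 12.43
311 198 [305 191  14  15 145]
```

View pics/d3.png

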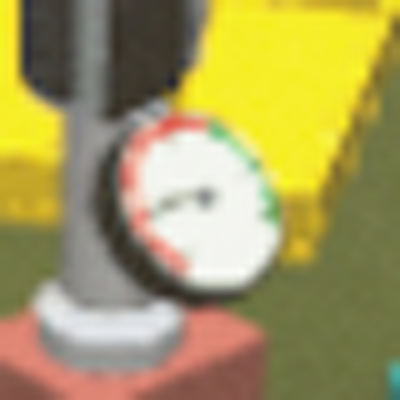

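The needle is at about 1, in the red, with the foot flat: the third pad is soft. I lift off and re-measure the uncovered rest.

Call:
send_rows(
  steps=[
    [[0,0,-0.8,0,0],[0,0,-1.2,0,0],[0,0,-1.5,0,0],[0,0,-1.5,0,0],[0,0,-1.5,0,0],[0,0,-0.8,0,0],[0,0.8,0,0,0],[0,1.5,0,0,0],[0,2,0,0,0],[0,2,0,0,0]],
  ],
)

```text
clock: 13.27
position: [575.0, -40.8, 178.2]
ee_rot: [0.172, 0.985, 0.0, -0.007]
contact_force: [-0.3, 0.2, -1.4]
gripper_width: 27.1
```

Run:
```python
from h import *
for f,b in(('top',(185,240,150,200)),('side',(290,350,165,245))):
    im,d,K,T=grab(f); C=cloud(d,K,T); 
    m=np.zeros(d.shape,bool); m[b[0]:b[1],b[2]:b[3]]=1
    g=im.max(2); k=m&(C[...,2]>12)&(C[...,2]<35)
    q=C[k&(g<90)]; r=cv2.minAreaRect(q[:,:2].astype(np.float32)); print(f,'block',r,np.median(q[:,2]))
    q=C[k&(g>120)]; 
    c,rad=cv2.minEnclosingCircle(q[:,:2].astype(np.float32)); print('ring',len(q),c,rad,np.median(q[:,2]), cv2.fitEllipse(q[:,:2].astype(np.float32)))
foot(566,311,110)
```

```text
top block ((565.01904296875, 312.69219970703125), (83.82488250732422, 82.66110229492188), 85.3884506225586) 18.757633372902774
ring 134 (564.9368286132812, 313.40283203125) 31.93802833557129 22.738160387902326 ((565.1157836914062, 312.49249267578125), (57.10020446777344, 58.839054107666016), 8.301273345947266)
side block ((564.6365356445312, 310.7212829589844), (83.8446273803711, 84.82826232910156), 84.91264343261719) 18.875183460327094
ring 200 (566.8348388671875, 311.83514404296875) 33.06251907348633 23.256955690586494 ((564.9614868164062, 311.35345458984375), (57.47347640991211, 58.73711013793945), 84.38398742675781)
foot [574.4 -39.8 105.3] tool cm [12.57 32.76 -0.34] tilt 0.36 [-0.006 -0.     1.   ] F [-0.7  0.5 -1.7] t 13.37
```

Call:
send_rows(
  steps=[
    [[0.4,1,0,0,0],[0.8,2,0,0,0],[0.8,2,0,0,0],[0.8,2.2,0,0,0],[0.8,2.2,0,0,0],[0.8,2.2,0,0,0],[0.8,2.2,0,0,0],[0.8,2.2,0,0,0],[0.8,2.2,0,0,0],[0.8,2.2,0,0,0]],
  ],
)

```text
clock: 14.2
position: [567.2, 190.7, 168.4]
ee_rot: [0.173, 0.985, -0.003, -0.015]
contact_force: [0.5, -0.1, -2.8]
gripper_width: 26.9
```

Call:
send_rows(
  steps=[
    [[0.8,2.2,0,0,0],[0.8,2.2,0,0,0],[0.8,2,0,0,0],[0.8,2,0,0,0],[0.5,1.2,0,0,0],[0.2,0.5,0,0,0],[0,0,0,0,0],[0,0,0,0,0]],
  ],
)

```text
clock: 14.87
position: [559.0, 311.4, 160.5]
ee_rot: [0.17, 0.985, -0.007, -0.019]
contact_force: [-0.3, -0.3, -2.4]
gripper_width: 27.5
```

```bash
python3 -c "
from h import *
foot(565.5,311.2,40)"
```

```text
foot [555.6 309.9  88.2] tool cm [-1.05  0.55  4.77] tilt 1.27 [0.02 0.01 1.  ] F [-0.3 -0.3 -2.4] t 14.87
```

Call:
send_rows(
  steps=[
    [[-0.5,0.2,0.4,0,0],[-0.4,0.2,0.8,0,0],[-0.1,0.1,1.2,0,0],[0,0,1.2,0,0],[0,0,0.6,0,0],[0,0,0,0,0],[0,0,0,0,0]],
  ],
)

```text
clock: 15.45
position: [570.1, 306.1, 112.5]
ee_rot: [0.174, 0.984, -0.008, -0.02]
contact_force: [0.3, 0.0, -1.3]
gripper_width: 27.1
```

```bash
python3 -c "
from h import *
foot(565.5,311.2,20)"
```

```text
foot [566.6 304.4  40.1] tool cm [0.26 0.65 2.01] tilt 1.49 [0.023 0.012 1.   ] F [ 0.3  0.  -1.3] t 15.45
```

Call:
send_rows(
  steps=[
    [[0.2,0.4,0,0,0],[0.1,0.3,0.2,0,0],[0,0.1,0.4,0,0],[0,0,0.3,0,0],[0,0,0,0,0]],
  ],
)

```text
clock: 15.87
position: [570.6, 315.8, 104.0]
ee_rot: [0.174, 0.984, -0.007, -0.019]
contact_force: [-0.9, -0.7, -2.3]
gripper_width: 27.4
```

```bash
python3 -c "
from h import *
foot(565.5,311.2,20)"
```

```text
foot [567.2 314.3  31.7] tool cm [ 0.02 -0.33  1.17] tilt 1.31 [0.02 0.01 1.  ] F [-0.9 -0.7 -2.3] t 15.87
```

Call:
send_rows(
  steps=[
    [[0,-0.2,0.2,0,0],[0,-0.1,0.3,0,0],[0,0,0.2,0,0],[0,0,0.2,0,0],[0,0,0.2,0,0],[0,0,0.1,0,0]],
  ],
)

```text
clock: 16.37
position: [569.3, 313.0, 92.6]
ee_rot: [0.174, 0.985, -0.006, -0.018]
contact_force: [-2.2, 0.2, 5.2]
gripper_width: 27.0
```

```bash
python3 -c "
from h import *
foot(565.5,311.2,20)"
```

```text
foot [566.1 311.5  20.2] tool cm [ 0.04 -0.04  0.02] tilt 1.21 [0.019 0.01  1.   ] F [-2.2  0.2  5.2] t 16.37
```

Call:
send_rows(
  steps=[
    [[0,0,0,0,0.4],[0,0,0,0,0.5],[0,0,0,0,0.7],[0,0,0,0,0.7],[0,0,0,0,0.7],[0,0,-0.5,0,0.7],[0,0,-1,0,0.7],[0,0,-1.5,0,0.7],[0,0,-1.5,0,0.7],[0,0,-1.5,0,0.7]],
  ],
)

```text
clock: 17.2
position: [571.4, 312.8, 154.9]
ee_rot: [0.174, 0.985, -0.008, -0.019]
contact_force: [0.4, 0.2, 0.1]
gripper_width: 59.6
```

Call:
send_rows(
  steps=[
    [[0,0,-1.5,0,1],[0,0,-1.5,0,1],[0,0,-1,0,1],[0,-1,0,0,1],[-0.5,-1.5,0,0,1],[-0.5,-2,0,0,1],[-0.5,-2,0,0,1],[-0.5,-2,0,0,1],[-0.5,-2,0,0,1],[-0.5,-2,0,0,1]],
  ],
)

```text
clock: 18.03
position: [556.2, 177.8, 202.3]
ee_rot: [0.172, 0.985, -0.006, -0.018]
contact_force: [0.3, -0.2, 0.6]
gripper_width: 85.4
```

Run:
```python
from h import *
for f,b in(('top',(185,240,150,200)),('side',(255,345,165,245))):
    im,d,K,T=grab(f); C=cloud(d,K,T)[b[0]:b[1],b[2]:b[3]]
    q=C[(C[...,2]>117)&(C[...,2]<135)&(abs(C[...,0]-565)<40)&(abs(C[...,1]-312)<40)]
    if len(q): print(f,cv2.minAreaRect(q[:,:2].astype(np.float32)),np.median(q[:,2]),len(q))
    if f=='side': cv2.imwrite('pics/s3.png',im[150:350,160:400].repeat(3,0).repeat(3,1))
    H,S,V=cv2.split(cv2.cvtColor(im,cv2.COLOR_BGR2HSV))
    if f=='top':
      pink=(((H<8)|(H>172))&(S>70)&(S<190)&(V>120)).astype(np.uint8); pink=cv2.morphologyEx(pink,cv2.MORPH_CLOSE,np.ones((3,3)))
      for c in cv2.findContours(pink,0,2)[0]:
        if cv2.contourArea(c)>150:
            r=cv2.minAreaRect(np.array([cast(x,y,K,T,30)[:2] for x,y in c[:,0]],np.float32)); print(np.round(r[0],1),np.round(r[1],1),round(r[2],1))
go(550.6,-102,120,159)
```

```text
top ((558.9426879882812, 303.97064208984375), (9.600126266479492, 23.959278106689453), 34.89235305786133) 121.67760320033244 29
[483.4 115.5] [60.9 48.7] 70.9
[508.5 -11.2] [58.8 49.9] 76.9
[ 550.6 -102. ] [58.9 50.2] 68.1
side ((567.8148193359375, 311.1031799316406), (27.591827392578125, 28.38597869873047), 70.38517761230469) 122.52262977684032 192
tool cm [ -9.29 -26.17   8.41] yaw 70.0 turn -1.5525494184736806 pos [555.8 176.1 202.5] tilt 2.19 F [ 0.7 -0.2 -0.5] w 85.4 t 18.13 j [ 0.58  0.35 -0.11 -0.02 -1.14 -2.49]
```

View pics/s3.png

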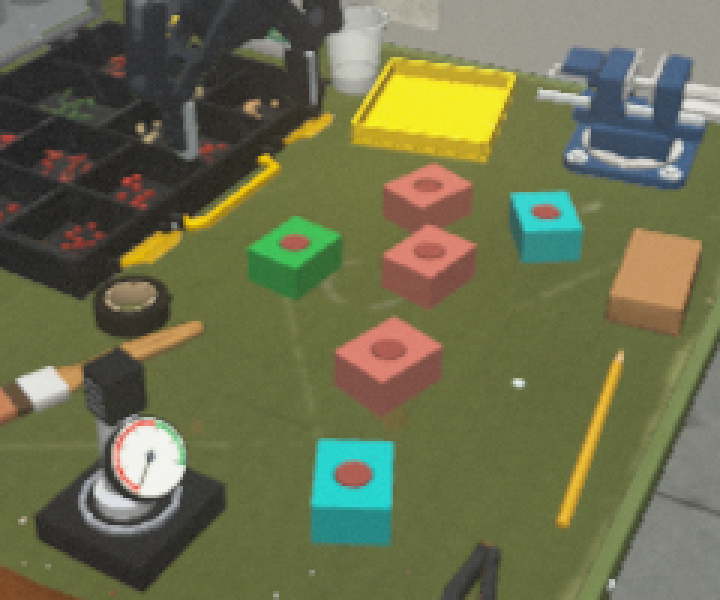

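The side view shows the tester upright on its rest at (115,385) with its needle at zero, and the pads haven't moved. Now for the soft pad.

Call:
send_rows(
  steps=[
    [[-0.6,-1.5,0,0,1],[-0.7,-2,0,0,1],[-0.8,-2.2,0,0,1],[-0.8,-2.2,0,0,1],[-0.8,-2.2,0,0,1],[-0.8,-2.2,0,0,1],[-0.8,-2.2,0,0,1],[-0.8,-2.2,0,0,1],[-0.8,-2.2,0,0,1],[-0.8,-2.2,0,0,0.75]],
  ],
)

```text
clock: 18.97
position: [548.8, -60.6, 197.3]
ee_rot: [0.172, 0.985, -0.008, -0.024]
contact_force: [0.1, 0.7, -0.4]
gripper_width: 75.7
```

Call:
send_rows(
  steps=[
    [[-0.4,-1,0,-0.1,0.75],[0,0,0,-0.12,0.75],[0,0,0,-0.12,0.75],[0,0,0,-0.12,0.75],[0,0,0,-0.12,0.75],[0,0,0,-0.12,0.75],[0,0,0,-0.12,0.75],[0,0,0,-0.12,0.75],[0,0,0,-0.12,0.75],[0,0,0,-0.12,0.75]],
  ],
)

```text
clock: 19.8
position: [539.9, -81.0, 190.0]
ee_rot: [-0.424, 0.905, 0.01, -0.031]
contact_force: [-0.8, -0.2, 0.6]
gripper_width: 64.0
```

Call:
send_rows(
  steps=[
    [[0,0,0,-0.12,0.75],[0,0,0,-0.12,0.75],[0,0,0,-0.12,0.75],[0,0,0,0,0.75],[0,0,0,0,0.75]],
  ],
)

```text
clock: 20.22
position: [536.0, -82.3, 186.6]
ee_rot: [-0.585, 0.81, 0.018, -0.031]
contact_force: [0.2, -1.1, 0.5]
gripper_width: 64.0
```

```bash
python3 -c "
from h import *
go(550.6,-102,60,158.5)"
```

```text
tool cm [ 1.04 -2.83 12.54] yaw 161.6 turn 0.053794700257774934 pos [536.  -82.3 186.6] tilt 4.12 F [ 0.2 -1.1  0.5] w 64.0 t 20.22 j [ 0.14  0.32 -0.21 -0.   -1.11 -0.46]
```

Call:
send_rows(
  steps=[
    [[0.3,-0.8,1.5,0.05,0.75],[0.3,-0.8,3,0,0.75],[0.2,-0.6,3,0,0.75],[0.2,-0.6,3,0,0.75],[0,0,1,0,0.75]],
  ],
)

```text
clock: 20.63
position: [554.0, -103.4, 70.6]
ee_rot: [-0.558, 0.83, 0.014, -0.026]
contact_force: [-0.6, -0.5, -0.5]
gripper_width: 64.1
```

```bash
python3 -c "
from h import *
go(550.6,-102,7,158.5)"
```

```text
tool cm [-0.18  0.03  6.37] yaw 157.8 turn -0.012760440338958132 pos [ 554.  -103.4   70.6] tilt 3.41 F [-0.6 -0.5 -0.5] w 64.1 t 20.63 j [ 0.1   0.47 -0.3   0.   -0.85 -0.49]
```

Call:
send_rows(
  steps=[
    [[-0.1,0,1.5,0,0.75],[-0.1,0,2,0,0.75],[0,0,1.5,0,0.75],[0,0,0.8,0,0.75],[0,0,0.2,0,0.75]],
  ],
)

```text
clock: 21.05
position: [547.8, -103.3, 3.7]
ee_rot: [-0.551, 0.834, 0.015, -0.03]
contact_force: [-0.2, -0.5, 0.0]
gripper_width: 64.1
```

```bash
python3 -c "
from h import *
go(550.6,-102,7,158.5)"
```

```text
tool cm [-0.21 -0.19 -0.35] yaw 156.9 turn -0.028344949237123968 pos [ 547.8 -103.3    3.7] tilt 3.87 F [-0.2 -0.5  0. ] w 64.1 t 21.05 j [ 0.1   0.56 -0.37  0.   -0.71 -0.51]
```

Raise 4 mm, centre, then close.

Call:
send_rows(
  steps=[
    [[-0.1,-0.2,-0.4,-0.03,0.75],[0,0,0,0,0.5],[0,0,0,0,0],[0,0,0,0,0],[0,0,0,0,0],[0,0,0,0,0],[0,0,0,0,0]],
  ],
)

```text
clock: 21.63
position: [550.8, -103.1, 9.3]
ee_rot: [-0.561, 0.827, 0.015, -0.029]
contact_force: [0.7, -0.3, -1.8]
gripper_width: 47.2
```

Call:
send_rows(
  steps=[
    [[0,0,-0.6,0,0],[0,0,-1,0,0],[0,0,-1.5,0,0],[0,0,-2,0,0],[0,0,-2,0,0],[0,0,-1,0,0]],
  ],
)

```text
clock: 22.13
position: [553.8, -102.8, 93.4]
ee_rot: [-0.56, 0.828, 0.017, -0.032]
contact_force: [0.0, 0.3, -1.1]
gripper_width: 46.9
```

```bash
python3 -c "
from h import *
go(617.5,-270.4,85,166)"
```

```text
tool cm [ 13.17 -12.18   0.5 ] yaw 158.1 turn -0.1373219508271289 pos [ 553.8 -102.8   93.4] tilt 4.19 F [ 0.   0.3 -1.1] w 46.9 t 22.13 j [ 0.1   0.45 -0.27  0.   -0.92 -0.48]
```

Call:
send_rows(
  steps=[
    [[0.8,-0.7,0,0,0],[1.6,-1.5,0,0,0],[1.8,-1.7,0,0,0],[1.8,-1.7,0,0,0],[1.8,-1.7,0,0,0],[1.8,-1.7,0,0,0],[1.8,-1.7,0,0,0],[1.2,-1,0,0,0],[0.5,-0.5,0,0,0]],
  ],
)

```text
clock: 22.88
position: [622.8, -279.0, 97.0]
ee_rot: [-0.562, 0.827, 0.015, -0.028]
contact_force: [0.4, 0.4, -1.7]
gripper_width: 46.9
```

```bash
python3 -c "
from h import *
go(617.5,-270.4,14,166)
d=grab('side');cv2.imwrite('pics/s4.png',d[0][60:280,220:440].repeat(2,0).repeat(2,1))"
```

```text
tool cm [-0.86  0.34  8.31] yaw 158.3 turn -0.1336564982529652 pos [ 622.8 -279.    97. ] tilt 3.66 F [ 0.4  0.4 -1.7] w 46.9 t 22.88 j [-0.18  0.61  0.03  0.02 -1.05 -0.21]
```

View pics/s4.png

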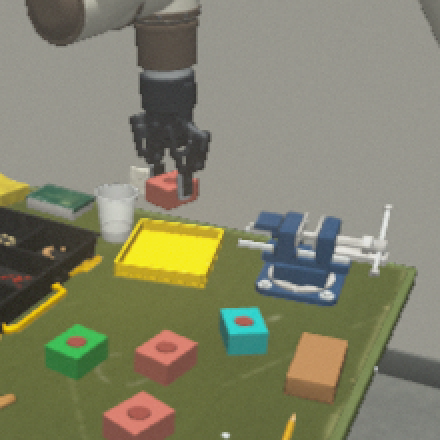

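The soft pad is in the jaws at (172,190), level and above the tray at (170,250). Lowering.

Call:
send_rows(
  steps=[
    [[-0.4,0.2,0.8,0,0],[-0.4,0.1,1.5,0,0],[0,0,1.8,0,0],[0,0,1.5,0,0],[0,0,1,0,0],[0,0,0.5,0,0]],
  ],
)

```text
clock: 23.43
position: [616.7, -266.5, 22.7]
ee_rot: [-0.562, 0.827, 0.015, -0.028]
contact_force: [-0.2, 0.8, -1.5]
gripper_width: 47.4
```

```bash
python3 -c "
from h import *
go(617.5,-270.4,13.5)"
```

```text
tool cm [ 0.31 -0.27  0.92] yaw 158.4 turn None pos [ 616.7 -266.5   22.7] tilt 3.63 F [-0.2  0.8 -1.5] w 47.4 t 23.43 j [-0.16  0.68 -0.06  0.02 -0.9  -0.23]
```

Call:
send_rows(
  steps=[
    [[0,0,0.4,0,0],[0,0,0.3,0,0],[0,0,0.15,0,0],[0,0,0.1,0,0]],
  ],
)

```text
clock: 23.77
position: [615.7, -264.3, 12.1]
ee_rot: [-0.563, 0.826, 0.016, -0.028]
contact_force: [-0.2, -0.2, -0.6]
gripper_width: 47.1
```

```bash
python3 -c "
from h import *
go(617.5,-270.4,13.5)"
```

```text
tool cm [ 0.51 -0.39 -0.15] yaw 158.5 turn None pos [ 615.7 -264.3   12.1] tilt 3.72 F [-0.2 -0.2 -0.6] w 47.1 t 23.77 j [-0.16  0.69 -0.07  0.02 -0.88 -0.23]
```

Call:
send_rows(
  steps=[
    [[0,0,0.05,0,0.6],[0,0,0,0,0.7],[0,0,0,0,0.7],[0,0,0,0,0.75],[0,0,-0.6,0,0.75],[0,0,-1.2,0,0.75],[0,0,-2,0,0.75],[0,0,-2.5,0,0.75],[0,0,-3,0,0.75],[0,0,-3,0,0.75]],
  ],
)

```text
clock: 24.6
position: [621.6, -263.8, 139.3]
ee_rot: [-0.563, 0.826, 0.018, -0.031]
contact_force: [-0.2, 0.3, -0.3]
gripper_width: 64.0
```

Call:
send_rows(
  steps=[
    [[0,2,-1,0,0.75],[0,3,0,0,0.75],[0,3,0,0,0.75],[0,3,0,0,0.75],[0,3,0,0,0.75],[0,1,0,0,0.75],[0,0,0,0,0.75]],
  ],
)

```text
clock: 25.18
position: [484.9, -209.8, 176.8]
ee_rot: [-0.563, 0.826, 0.005, -0.02]
contact_force: [0.3, 0.2, 1.0]
gripper_width: 64.0
```

Run:
```python
from h import *
a=grab('top');b=grab('side')
cv2.imwrite('pics/f.png',np.hstack([a[0][150:320,145:445],b[0][150:320,160:420]]))
for n,(im,d,K,T) in(('top',a),('side',b)):
    C=cloud(d,K,T);H,S,V=cv2.split(cv2.cvtColor(im,cv2.COLOR_BGR2HSV))
    m=((H<8)|(H>172))&(S>60)&(V>90)&(abs(C[...,0]-617)<65)&(abs(C[...,1]+268)<75)&(C[...,2]>31)
    q=C[m]
    if len(q)>20:
        r=cv2.minAreaRect(q[:,:2].astype(np.float32)); A=np.c_[q[:,:2]-q[:,:2].mean(0),np.ones(len(q))]; p=np.linalg.lstsq(A,q[:,2],rcond=None)[0]
        print(n,len(q),np.round(r[0],1),np.round(r[1],1),'slope deg',np.degrees(p[:2]).round(2),'z',p[2].round(1))
    q=C[(C[...,2]>117)&(C[...,2]<135)&(abs(C[...,0]-565)<40)&(abs(C[...,1]-312)<40)]
    print('grip',cv2.minAreaRect(q[:,:2].astype(np.float32)),np.median(q[:,2]))
go(0,0,0)
```

```text
grip ((567.030517578125, 311.9354553222656), (27.40254020690918, 25.130735397338867), 69.95458984375) 122.68183007059736
side 109 [ 614.8 -260.1] [59.2 46.9] slope deg [-0.65  0.56] z 32.9
grip ((567.0615844726562, 311.8580017089844), (28.303430557250977, 27.359085083007812), 72.02176666259766) 122.40214969609718
tool cm [-2.32 52.49 19.18] yaw 158.6 turn None pos [ 487.2 -210.5  176.6] tilt 2.31 F [ 0.7 -0.5  0.5] w 64.0 t 25.28 j [-0.09  0.29 -0.29  0.02 -1.03 -0.29]
```

View pics/f.png

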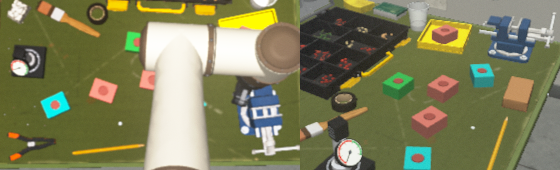

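The soft pad lies flat in the tray at (445,33), the tester is upright on its rest, and the arm is clear. Handing in.

```bash
python3 -c "
from bench import job
print(job.job_done())"
```

```text
the job is handed in; nothing more can be done
None
```

The soft pad is the third one, nearest the tray. It now lies in the yellow tray, and I handed the job in at about 25 s. No verdict was given.

**Dial readings**
- **First pad (nearest the tester):** firm. My picture came after the press had eased to about 2 N, where the needle stood at about 2.8. I saw no full-press reading and inferred firm, since the soft pad stops near 1.
- **Middle pad:** firm, with the needle in the green at about 7 N.
- **Third pad:** soft, with the needle near 1 in the red, the foot flat and about 7 N.

**Last checks**
- **Tester:** upright on its rest, with its grip about 2 mm from the measured centre and the top at the same height as at the start. Its needle was back at zero.
- **Soft pad:** about 0.9° of slope, top at about 33 mm (34 expected) and about 10 mm from the tray's centre. This is from the side view only, as the arm hid the tray from above.
- **Firm pads:** measured within 0.3 mm of their start after the tests. In the last picture I checked them only by eye.
- **Tool tilt:** the gripper drifted up to about 4° off vertical along the way. The pad still settled flat, and the arm was clear of everything at the end.

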